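# Weigh a turned blank on the sprung hook scale

### The arm

A 6-joint arm with a two-finger parallel gripper is mounted at the origin on the work surface. World frame = base frame: x ahead of the robot, y to its left, z up, the work surface at z = 0. Lengths are in m, angles in rad, forces in N, time in s.
With the tool pointing down it reaches from about 0.35 to 0.775 m from the base axis. Payload 5.5 kg.
Tool frame: the origin (TCP) lies at the very end of the fingers, on their centre line; the grasp point (between the pads) lies 19 mm behind it; x points along the fingers, y is the direction in which the jaws open and shut, and the axes are right-handed (so a half turn about x gives the same grasp; the last joint's range is limited). The gripper opens to 85 mm and grips with 20 to 120 N. Pads are 22 mm wide; open, the fingers measure 114 mm over their backs; the gripper's body (76 mm by 85 mm) begins 54 mm behind the grasp point. The pads swing forward as they close: fully open they stand 13 mm farther back than shut.
Start: joints at [1.171, 0.313, 0.046, 1.304, 0, 1.431], TCP at [0.148, 0.556, 0.231] pointing down, gripper open.
Joint ranges: [-2.76, 2.76], [-0.86, 1.69], [-1.03, 1.26], [-2.2, 2.34], [-1.47, 1.5], [-3.14, 3.14]. Speed limits (rad/s): [2.57, 2.57, 3.14, 3.14, 3.14, 3.14].

### API

Orientations are given as a unit quaternion [w, x, y, z].
In Python, from workcell import env gives the robot as it stands.
- The arm moves only by the tool servo_tool, never from a script. Its argument "increments" is a list of rows, each an object with "offset": the shift along the tool's x, y, z in cm, a list of three; "yaw": the turn about the tool's x in degrees. In form: [{"offset": [x, y, z], "yaw": yaw}, ...]. A call has exactly 8 rows; each row is the pose to reach, as a shift and turn from the pose commanded when the call began, along the tool's axes at that moment; what a row does not reach only later rows make up. A row lasts 1/10 s, in which the tool goes at most 50 mm and 8.59 degrees, less where a joint would pass 70% of its speed; a pose out of reach is approached as far as the arm can. A call with a gripper value outside its range is refused whole. "claw" is the opening, from 0 (shut) to 1 (fully open), set as the call begins (left out, the last holds). The fingers move at their own pace and stop on an object; "force" is the grip in N (left out, the last holds). Time passes only in rows, so rows that repeat a pose let the fingers close, or fill a call up. It gives the time, the measured TCP pose, the force and the opening at its end, in the units of the state.
- env.get_state(): the state, without advancing time (a new reading comes with each control period).
- env.read_camera(name): name is "scene" or "top" or "wrist"; returns (picture, depth): 420x560x3 uint8, red, green, blue; 420x560 float32, m along the optical axis (not along the pixel's ray), 0 where there is no reading.
- env.camera_model(name): a dict with "vertical_fov" (degrees; the focal length in pixels is half the picture's height over the tangent of half this angle, whatever the lens; pixels are square), "cx", "cy" (the principal point, pixels), "world_from_camera" (4x4, takes a point from camera to world coordinates). Camera axes: x right, y up, looking along -z (the intrinsics and any distortion apply to the point x, -y, -z); pixel columns grow to the right and rows downward; lengths in m; the calibration is good to about 2 mm. A picture is of the moment at which its call begins: read the wrist's pose just before it. camera_model takes no time and is no camera call; for the wrist camera it gives the pose at the moment of the call.
- env.hand_in(): hands the job in, once; it reports no verdict.
The state is a dict: "clock": time; "joint_pos": joint angles; "qvel": joint speeds; "tau": joint torques, N m; "tcp_pos": TCP position; "orientation": TCP orientation; "wrist_force": force on the tool from outside, world axes, zero at the start; "ft_torque": the same for the moment, N m; "finger_gap": finger opening in m.
Only numpy, scipy, OpenCV 4.12 (cv2) and the standard library are available. Lean on these libraries where they do the work, as an engineer would, in place of code of your own. Each camera call takes 0.05 s, during which the arm holds its last target.

### The job

Weigh the turned steel blank: hang its brass loop on the spring scale's hook and lower it slowly until the spring carries the whole weight, so that the hook does not jump when you let go, then let it hang untouched until it has been still for a full second. After that take hold of its red grip again, lift it off the hook slowly and set it down gently, upright, in the middle of the plywood pad. Do not push on the scale, overstretch it or bang the blank against the hook, and leave the other things on the bench alone.

Things in the scene. Friction and masses are not known exactly. Their poses are not given: they have to be found in the camera images.
- blank: Part to weigh, loose on the bench, 132 mm tall: steel cylinder 54 mm diameter, 36 mm tall, with an upright brass wire loop on top and a red grip block above. Origin: centre of underside, z up. Same after a half turn. Bored out from below by an unknown amount: 0.25 to 0.75 kg.
- blank_eye (a point): On the blank's axis, z = 83 mm: middle of the underside of the loop's top bar, which rests on the hook. Axes as the blank. The loop lies in the blank's y-z plane (look through it along x): wire 6 mm thick, clear opening 30 mm wide (y -15 to 15), from z = 42 to 83 mm.
- blank_grip (a point): On the blank's axis, 119 mm above its underside, where to hold it: in the red block, 26 mm (x) by 14 mm (y) by 30 mm tall, z = 102 to 132 mm, gripped from above across its 14 mm (y). A neck of 10 mm diameter joins it to the loop. Axes as the blank.
- scale: Spring scale fixed to the bench; origin on the bench straight below the hook's seat, z up. Its prong points along its own -x to a free end. The blue column, 50 by 60 mm, 294 mm tall, stands on the +x side, near face 122 mm from the seat; its foot plate begins 70 mm from the seat. Below the seat is only bench.
- hook_seat (a point): Low point on top of the prong (round bar 8 mm thick), 204 mm up unloaded; moves with the hook; axes as the scale. Flat trough 22 mm long in x. Towards -x a lip, top 12 mm above the seat, ends 27 mm from it. Towards +x a shoulder 10 mm above the seat from x = 24 mm, level to the slide block at 104 mm. The prong goes through the loop along x; the loop's bar comes down into the trough, across it.
- scale_hook (a joint): How far the hook is pulled down, m: 0 unloaded, end stop at 0.1, overstretched beyond 0.09. Spring of 100 N/m (the hook drops 98 mm per kg, so about 25 to 74 mm for this blank), light damping. The hook must at no time move faster than 70 mm/s, so raise and lower it at about 20 mm/s and let go only when its spring carries the whole weight, to within about 0.3 N.
- pad: Fixed pad of plywood with an aluminium top sheet, 100 by 100 mm and 18 mm thick. Origin: centre of the underside, on the bench.
- caliper: Bystander: caliper with a red body lying on the bench, about 220 by 60 mm, 14 mm tall. Leave alone.
- toolholder: Bystander: aluminium lathe tool holder, 60 by 50 by 42 mm, with a black ball lever out to 110 mm. Leave alone.
- brass_blank: Bystander: stepped brass blank without a loop, 38 mm diameter, 45 mm tall. Leave alone.
- collar: Bystander: steel collar, 44 mm outside diameter, 16 mm tall. Leave alone.
- screwdriver: Bystander: screwdriver lying on the bench, 180 mm long. Leave alone.
- oil_bottle: Bystander: yellow oil bottle, 48 mm diameter, 110 mm tall. Leave alone.

How it is judged:
On the way:
1. the blank hangs in the seat of the hook, untouched by the robot, and has been still for a second (distance between blank_eye and hook_seat below 0.016 m and contact force between blank and scale_hook above 1.5 N and value of joint scale_hook above 0.012 m and contact force between each of the fingers, the arm and blank below 0.05 N and contact force between each of the arm, the fingers and scale_hook below 0.05 N and linear speed of blank below 0.03 m/s and velocity of joint scale_hook between -0.01 and 0.01 m/s), for 1 s.
At the end, for the whole second after the job is handed in: The blank stands upright (within 0.06 rad) and at rest on the pad, its axis within 25 mm of the pad's centre, released; the scale's hook is empty and back within 5 mm of its unloaded height (horizontal distance between blank and pad below 0.025 m and height (world z) of blank between 0.014 and 0.022 m and angle between blank's own z axis and vertical below 0.06 rad and contact force between blank and pad above 1.5 N and linear speed of blank below 0.02 m/s and value of joint scale_hook below 0.005 m and contact force between the fingers and blank below 0.05 N); the robot touches nothing.
It fails at once if the scale's hook jumps or snaps up or down faster than 70 mm/s (velocity of joint scale_hook above 0.07 m/s or velocity of joint scale_hook below -0.07 m/s).
It fails at once if the scale is overstretched (hook pulled down more than 90 mm) or the blank is pressed or banged against the hook with more than 15 N (value of joint scale_hook above 0.09 m or contact force between blank and scale_hook above 15 N).
It fails at once if the robot pushes on the hook or the scale with more than 5 N (contact force between any of the fingers, the arm and scale above 5 N).
It fails at once if the blank is set down on the pad with more than 40 N or tipped by more than 0.5 rad (contact force between blank and pad above 40 N or angle between blank's own z axis and vertical above 0.5 rad).
It fails at once if a bystander is moved more than 20 mm (distance of any of caliper, toolholder, brass_blank, collar, screwdriver, oil_bottle from where it was at the start of the episode above 0.02 m).
It also fails if it takes over 72 s, if anything falls off the work surface, if the arm or the gripper's body presses on something with over 40 N, if the wrist force passes 120 N, or if a joint passes its speed limit or range.

## Working session

There is one attempt and no reset: what is moved stays moved. The work goes in short steps, Python scripts to look and compute and a tool call to move; the robot and the scene stay as the last step left them, time stands still between calls to the robot, and variables do not carry over. Pictures are saved under pics/ and viewed, and the job is handed in when it is done.

Besides the shell and the picture viewer there is one more tool, called after "Call:" by a JSON object that holds its "op" and its "data", one argument or row to a line. servo_tool: Moves the arm, as the interface text tells. Its arguments: {"type":"object","properties":{"increments":{"type":"array","items":{"type":"object","properties":{"offset":{"type":"array","items":{"type":"number"}},"yaw":{"type":"number"}}}},"claw":{"type":"number"},"force":{"type":"number"}},"required":["increments"]}

```bash
mkdir -p pics; ls; python3 - <<'E'
from workcell import env
import numpy as np, cv2
s=env.get_state(); print(s)
for n in ["scene","top","wrist"]:
    m=env.camera_model(n); print(n,m)
    p,d=env.read_camera(n)
    cv2.imwrite(f"pics/{n}0.png",p[:,:,::-1]); np.savez(f"{n}0.npz",p=p,d=d,M=m["world_from_camera"],f=210/np.tan(np.radians(m["vertical_fov"]/2)),cx=m["cx"],cy=m["cy"])
E
```

```text
pics
{'clock': 0.0, 'joint_pos': array([1.17138622e+00, 3.13987214e-01, 4.49712853e-02, 1.30358473e+00,
       1.45317981e-05, 1.43122534e+00]), 'qvel': array([-0.00108177,  0.00038955,  0.0008686 , -0.0004196 ,  0.00075314,
        0.00152059]), 'tau': array([ 1.09995552e-03, -4.80627429e+01,  2.98533672e+01,  1.93456491e-02,
       -1.33799786e-04, -2.18037513e-05]), 'tcp_pos': array([0.14752155, 0.55522881, 0.23041322]), 'orientation': array([ 0.70097243,  0.09099522,  0.70132202, -0.09222228]), 'wrist_force': array([-0.12162447,  0.99787567, -0.14126039]), 'ft_torque': array([-0.03443235, -0.01987763, -0.04223422]), 'finger_gap': 0.08575345782948136}
scene {'vertical_fov': 45.980864477266834, 'cx': 275.3125173247725, 'cy': 217.9530531863002, 'world_from_camera': array([[ 0.87455471, -0.35896883,  0.32602982,  0.88490797],
       [ 0.48451862,  0.61926527, -0.61786101, -0.69736644],
       [ 0.0198939 ,  0.69832078,  0.71550844,  0.89372219],
       [ 0.        ,  0.        ,  0.        ,  1.        ]])}
top {'vertical_fov': 45.65259133631197, 'cx': 277.74120520676064, 'cy': 204.7282045346336, 'world_from_camera': array([[-0.02529599,  0.992882  , -0.11638493,  0.43240291],
       [-0.99967747, -0.02486176,  0.00518134, -0.04881746],
       [ 0.00225093,  0.11647846,  0.99319067,  1.15180111],
       [ 0.        ,  0.        ,  0.        ,  1.        ]])}
wrist {'vertical_fov': 59.623057168554126, 'cx': 281.51873961165666, 'cy': 213.91702732841543, 'world_from_camera': array([[ 0.25787065, -0.92373133, -0.28323693,  0.07366919],
       [ 0.96617778,  0.24599542,  0.07737413,  0.57523231],
       [-0.00179792, -0.29360974,  0.95592368,  0.37251527],
       [ 0.        ,  0.        ,  0.        ,  1.        ]])}
```

View pics/scene0.png

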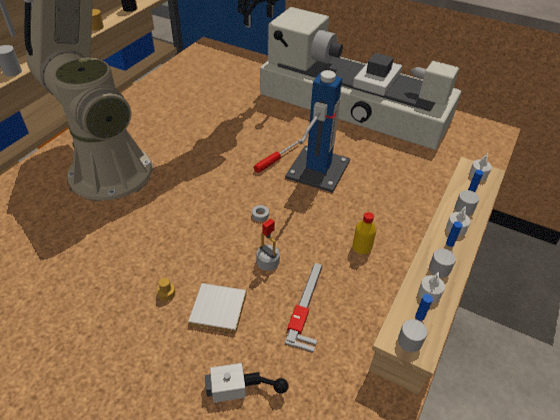

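View pics/top0.png

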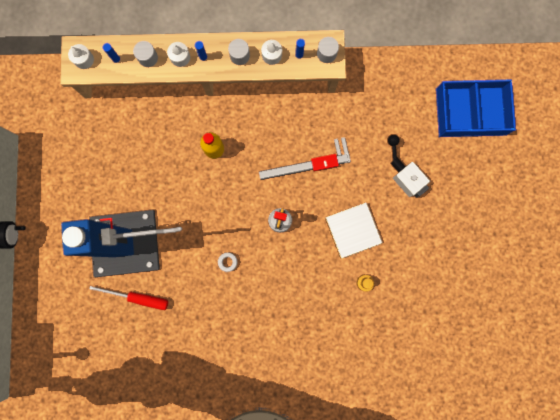

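View pics/wrist0.png

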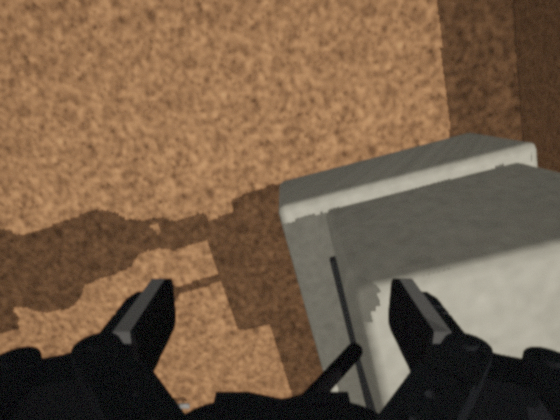

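```bash
cat > h.py <<'E'
import numpy as np, cv2
def load(n):
    z=np.load(n+".npz"); return z["p"],z["d"],z["M"],float(z["f"]),float(z["cx"]),float(z["cy"])
def cloud(n):
    p,d,M,f,cx,cy=load(n)
    v,u=np.mgrid[:420,:560]
    c=np.stack([(u-cx)/f*d,-(v-cy)/f*d,-d,np.ones_like(d)],-1)
    return p,d,(c@M.T)[...,:3]
def snap(n,tag):
    from workcell import env
    m=env.camera_model(n); p,d=env.read_camera(n)
    cv2.imwrite(f"pics/{n}{tag}.png",p[:,:,::-1]); np.savez(f"{n}{tag}.npz",p=p,d=d,M=m["world_from_camera"],f=210/np.tan(np.radians(m["vertical_fov"]/2)),cx=m["cx"],cy=m["cy"])
def ray(n,u,v,z):
    p,d,M,f,cx,cy=load(n)
    r=M[:3,:3]@np.array([(u-cx)/f,-(v-cy)/f,-1]); o=M[:3,3]
    return o+r*(z-o[2])/r[2]
E
python3 - <<'E'
from h import *
for n in ["top0","scene0"]:
    p,d,X=cloud(n)
    hsv=cv2.cvtColor(p,cv2.COLOR_RGB2HSV)
    red=((hsv[...,0]<6)|(hsv[...,0]>174))&(hsv[...,1]>180)&(hsv[...,2]>70)
    k,l,st,c=cv2.connectedComponentsWithStats(red.astype(np.uint8))
    for i in range(1,k):
        if st[i,4]>15:
            m=l==i; print(n,"red",st[i],c[i].round(1),np.median(X[m],0).round(4), X[m][:,2].max())
            t=m&(X[...,2]>0.122)&(X[...,2]<.145)
            if t.sum()>10:
                q=X[t][:,:2]; print("  top",q.mean(0),q.min(0),q.max(0),cv2.minAreaRect((q*1000).astype(np.float32)),X[t][:,2].mean())
    # heights
    for zlo,zhi,nm in [(.28,.31,"col"),(.19,.235,"prong"),(.014,.024,"pad"),(.003,.013,'low')]:
        m=(X[...,2]>zlo)&(X[...,2]<zhi)&(X[...,0]>.2)&(X[...,0]<.75)&(abs(X[...,1])<.56)&(d>0)
        k,l,st,c=cv2.connectedComponentsWithStats(m.astype(np.uint8))
        for i in range(1,k):
            if st[i,4]>60:
                q=X[l==i]; print(n,nm,st[i],"min",q.min(0).round(3),"max",q.max(0).round(3),"rect",cv2.minAreaRect((q[:,:2]*1000).astype(np.float32)),q[:,2].mean())
E
python3 - <<'E'
import cv2
for n,(a,b,c,e) in dict(top=(40,320,190,270),scene=(240,360,60,280)).items():
    p=cv2.imread(f"pics/{n}0.png")[c:e,a:b]
    s=min(800/p.shape[1],600/p.shape[0]); cv2.imwrite(f"pics/{n}0c.png",cv2.resize(p,None,fx=s,fy=s,interpolation=2))
E
```

```text
top0 red [204 133  10  11  80] [208.2 137.9] [0.7018 0.0909 0.1086] 0.11238011762800726
top0 red [311 154  28  17 313] [324.5 162. ] [ 0.6634 -0.1647  0.0126] 0.018766976078957942
top0 red [274 212  13   9  80] [280.2 215.8] [ 0.5288 -0.0583  0.1307] 1.151801112268259
  top [ 0.52943644 -0.05829995] [ 0.52090911 -0.06861823] [ 0.53697953 -0.04587172] ((529.9258422851562, -58.272300720214844), (23.37920570373535, 13.237689971923828), 74.9835205078125) 0.13053648940545212
top0 red [100 218  13  10  33] [107.5 220.6] [0.5237 0.2665 0.205 ] 1.151801112268259
top0 red [127 292  41  18 441] [147.4 300.4] [0.3574 0.2404 0.0223] 0.029873892759259446
top0 col [ 62 221  25  28 424] min [0.468 0.282 0.28 ] max [0.515 0.324 0.297] rect ((490.9754943847656, 303.23883056640625), (41.00966262817383, 47.288047790527344), 86.64952850341797) 0.2908768478684562
top0 prong [ 78 218 104  38 767] min [0.457 0.129 0.19 ] max [0.526 0.314 0.235] rect ((506.52447509765625, 228.6399688720703), (64.41781616210938, 190.13909912109375), 15.234474182128906) 0.2148372462750475
top0 pad [ 12 133   5  40  94] min [0
[... 7282 characters left out ...]
884033203125), 4.466464519500732) 0.009863253814281629
scene0 low [187 323  50  14 137] min [ 0.47  -0.291  0.003] max [ 0.57  -0.255  0.013] rect ((521.5962524414062, -278.11248779296875), (104.83300018310547, 17.182907104492188), 17.93485450744629) 0.007893553349599632
scene0 low [285 326  32  26 370] min [ 0.653 -0.234  0.003] max [ 0.724 -0.186  0.013] rect ((690.4745483398438, -204.39393615722656), (64.74980163574219, 47.021366119384766), 17.38608741760254) 0.007741619551835387
scene0 low [212 393  37   9  85] min [ 0.603 -0.398  0.003] max [ 0.657 -0.354  0.013] rect ((633.4769897460938, -378.86962890625), (67.21868133544922, 12.124505043029785), 37.70442581176758) 0.007817375486142203
```

View pics/top0c.png

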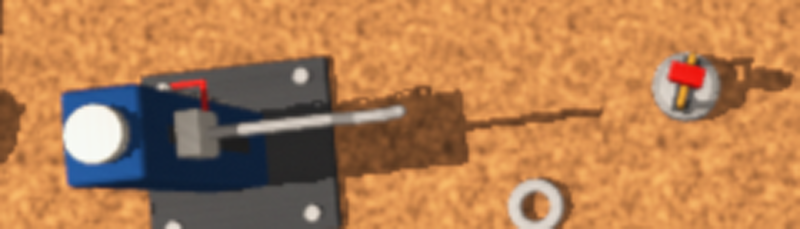

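View pics/scene0c.png

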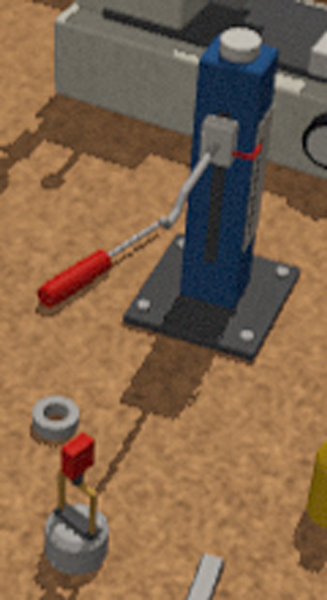

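```bash
python3 - <<'E'
from h import *
from scipy.spatial.transform import Rotation as R
q=[0.70097243,0.09099522,0.70132202,-0.09222228]
print(R.from_quat([q[1],q[2],q[3],q[0]]).as_matrix().round(3))
for n in ["top0","scene0"]:
    p,d,X=cloud(n)
    m=(X[...,2]>.19)&(X[...,2]<.235)&(X[...,0]>.48)&(X[...,0]<.56)&(X[...,1]>.11)&(X[...,1]<.245)&(d>0)
    P=X[m]; o=np.argsort(P[:,1]); P=P[o]
    c=P[:,:2].mean(0); w,V=np.linalg.eigh(np.cov(P[:,:2].T)); a=V[:,1]; a*=np.sign(a[1])
    print(n,len(P),c,"axis deg",np.degrees(np.arctan2(a[1],a[0])), "tip s",((P[:,:2]-c)@a).min())
    for lo in np.arange(.11,.245,.008):
        s=(P[:,1]>=lo)&(P[:,1]<lo+.008)
        if s.sum(): print(round(lo,3),s.sum(),P[s].mean(0).round(4),P[s][:,2].max().round(4))
    # column faces
    for zl,zh in [(.288,.3),(.008,.013)]:
        m=(abs(X[...,2]-(zl+zh)/2)<(zh-zl)/2)&(X[...,0]>.4)&(X[...,0]<.6)&(X[...,1]>.18)&(X[...,1]<.42)
        print(zl,cv2.minAreaRect((X[m][:,:2]*1000).astype(np.float32)))
E
```

```text
[[-0.001  0.257  0.966]
 [-0.002  0.966 -0.257]
 [-1.    -0.002 -0.   ]]
top0 261 [0.49763186 0.18842912] axis deg 95.00946655877543 tip s -0.059195439833710624
0.126 11 [0.5022 0.1315 0.2133] 0.2167
0.134 14 [0.5021 0.138  0.2102] 0.216
0.142 16 [0.5012 0.1457 0.2032] 0.2084
0.15 17 [0.5011 0.1536 0.2023] 0.2045
0.158 18 [0.4995 0.162  0.2019] 0.2055
0.166 19 [0.5    0.17   0.2058] 0.2118
0.174 23 [0.4985 0.1779 0.2105] 0.2164
0.182 18 [0.4977 0.1862 0.2123] 0.2163
0.19 19 [0.497  0.1945 0.2117] 0.2146
0.198 16 [0.4963 0.2022 0.2119] 0.2141
0.206 19 [0.496  0.2103 0.2116] 0.2155
0.214 17 [0.4947 0.218  0.212 ] 0.216
0.222 18 [0.4946 0.2262 0.2113] 0.2148
0.23 18 [0.4934 0.2339 0.2112] 0.2152
0.238 18 [0.493  0.2419 0.2118] 0.2143
0.288 ((487.5004577636719, 301.5699462890625), (34.99676513671875, 34.17325210571289), 26.54964256286621)
0.008 ((488.07958984375, 299.6396484375), (139.578369140625, 150.44265747070312), 4.946098327636719)
scene0 120 [0.49953734 0.18480583] axis deg 95.0134829788144 tip s -0.05668513519966803
0.126 13 [0.5044 0.1311 0.2145] 0.2196
0.134 4 [0.5046 0.1404 0.2025] 0.2053
0.142 3 [0.504  0.1468 0.2041] 0.2064
0.15 9 [0.5023 0.1529 0.2045] 0.2064
0.158 6 [0.5013 0.1615 0.205 ] 0.2061
0.166 17 [0.5005 0.1702 0.2071] 0.2142
0.174 9 [0.4994 0.1776 0.2134] 0.2177
0.182 7 [0.4996 0.1851 0.2142] 0.2182
0.19 7 [0.4981 0.1942 0.2146] 0.218
0.198 7 [0.4977 0.2019 0.2138] 0.2166
0.206 8 [0.4982 0.2092 0.2143] 0.2169
0.214 8 [0.496  0.2175 0.2146] 0.2169
0.222 8 [0.4963 0.2267 0.214 ] 0.2165
0.23 7 [0.4958 0.2345 0.2145] 0.2171
0.238 7 [0.4947 0.2423 0.2153] 0.2174
0.288 ((488.1025695800781, 300.6988525390625), (35.24427032470703, 35.09135437011719), 65.82464599609375)
0.008 ((496.94488525390625, 299.034423828125), (156.6588134765625, 156.56956481933594), 4.826211929321289)
```

Call:
{"op": "servo_tool", "data": {
  "increments": [
    {"offset": [-0.5,-3.6,3.3],"yaw": 0},
    {"offset": [-1,-7.2,6.6],"yaw": 5},
    {"offset": [-1.5,-10.8,9.9],"yaw": 12},
    {"offset": [-2,-14.4,13.2],"yaw": 20},
    {"offset": [-2.5,-18,16.5],"yaw": 28},
    {"offset": [-3,-21.6,19.8],"yaw": 36},
    {"offset": [-3.5,-25.2,23.1],"yaw": 44},
    {"offset": [-4,-29,26.6],"yaw": 50}
  ],
  "claw": 1,
  "force": 40
}}

```text
clock: 0.95
tcp_pos: [0.3297, 0.2071, 0.2713]
orientation: [0.596, 0.381, 0.596, -0.38]
wrist_force: [0.6, 0.6, -0.1]
finger_gap: 0.0853
```

```bash
cat > g.py <<'E'
import sys,numpy as np
from workcell import env
from scipy.spatial.transform import Rotation as R
# usage: g.py x y z yawdeg(of tool y)
s=env.get_state(); q=s["orientation"]; M=R.from_quat([q[1],q[2],q[3],q[0]]).as_matrix()
th=np.degrees(np.arctan2(M[1,1],M[0,1])); print("t",round(s["clock"],2),"tcp",s["tcp_pos"].round(4),"yaw",th.round(2),"downx",M[:,0].round(3),"gap",round(s["finger_gap"],4),"F",s["wrist_force"].round(2),"v",abs(s["qvel"]).max().round(3),"q",s["joint_pos"].round(2))
if len(sys.argv)>3:
    t=np.array(list(map(float,sys.argv[1:4])))
    print("off cm",(M.T@(t-s["tcp_pos"])*100).round(2))
    if len(sys.argv)>4: print("yaw",((th-float(sys.argv[4])+180)%360-180).round(2))
E
python3 g.py .531 -.059 .27 -15
```

```text
t 0.95 tcp [0.3297 0.2071 0.2713] yaw 24.86 downx [ 0.  0. -1.] gap 0.0853 F [ 0.61  0.63 -0.07] v 1.297 q [ 0.35 -0.06 -0.29  1.34  0.    1.49]
off cm [ 0.13  7.08 32.6 ]
yaw 39.86
```

Call:
{"op": "servo_tool", "data": {
  "increments": [
    {"offset": [0,1,4.5],"yaw": 6},
    {"offset": [0,2,9],"yaw": 12},
    {"offset": [0,3,13.5],"yaw": 19},
    {"offset": [0,4,18],"yaw": 26},
    {"offset": [0,5,22.5],"yaw": 33},
    {"offset": [0,6,27],"yaw": 40},
    {"offset": [0,6.8,31],"yaw": 40},
    {"offset": [0,7.1,32.6],"yaw": 40}
  ]
}}

```text
clock: 1.75
tcp_pos: [0.5337, -0.0593, 0.2701]
orientation: [-0.43, -0.561, -0.43, 0.561]
wrist_force: [-0.0, -0.5, 0.0]
finger_gap: 0.0853
```

```bash
python3 g.py; python3 -c "
from h import *
snap('wrist',1)"; python3 g.py .531 -.059 .27 -15; python3 - <<'E'
from h import *
p,d,X=cloud("wrist1")
hsv=cv2.cvtColor(p,cv2.COLOR_RGB2HSV)
red=((hsv[...,0]<6)|(hsv[...,0]>174))&(hsv[...,1]>180)&(hsv[...,2]>70)&(X[...,2]>.08)&(X[...,2]<.16)
print(red.sum()); P=X[red]; t=P[P[:,2]>.126]; print(P[:,2].max(),len(t),t.mean(0),cv2.minAreaRect((t[:,:2]*1000).astype(np.float32)))
E
```

```text
t 1.75 tcp [ 0.5337 -0.0593  0.2701] yaw -15.06 downx [-0. -0. -1.] gap 0.0853 F [-0.05 -0.47  0.  ] v 0.238 q [-0.26  0.23  0.03  1.37 -0.    1.57]
t 1.8 tcp [ 0.5343 -0.0599  0.2699] yaw -15.09 downx [-0.    -0.001 -1.   ] gap 0.0853 F [ 1.69 -1.43  0.08] v 0.058 q [-0.26  0.23  0.03  1.37 -0.    1.57]
off cm [-0.01 -0.34 -0.01]
yaw -0.09
578
0.13311061344456082 517 [ 0.52944759 -0.05768423  0.13110762] ((529.4100341796875, -58.11813735961914), (25.226303100585938, 12.874119758605957), 74.80158233642578)
```

View pics/wrist1.png

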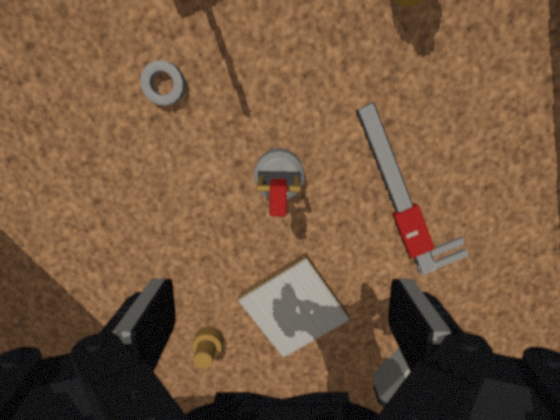

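Call:
{"op": "servo_tool", "data": {
  "increments": [
    {"offset": [2,-0.4,0],"yaw": 0},
    {"offset": [5,-0.4,0],"yaw": 0},
    {"offset": [8,-0.4,0],"yaw": 0},
    {"offset": [11,-0.4,0],"yaw": 0},
    {"offset": [13.5,-0.4,0],"yaw": 0},
    {"offset": [15.5,-0.4,0],"yaw": 0},
    {"offset": [16.6,-0.4,0],"yaw": 0},
    {"offset": [17,-0.4,0],"yaw": 0}
  ]
}}

```text
clock: 2.6
tcp_pos: [0.5271, -0.0543, 0.1001]
orientation: [-0.431, -0.56, -0.432, 0.561]
wrist_force: [-0.5, -0.4, 0.3]
finger_gap: 0.085
```

```bash
python3 -c "
from h import *
from workcell import env
F=[env.get_state()['wrist_force']]
for i in range(6): env.read_camera('top'); F.append(env.get_state()['wrist_force'])
F=np.array(F); print(F.round(2)); print(F.mean(0))
snap('wrist',2);snap('scene',2)"; python3 g.py .530 -.0585 .10 -15
```

```text
[[-0.53 -0.4   0.34]
 [ 0.17 -0.66  0.04]
 [ 0.34 -0.03 -0.66]
 [-0.12  0.29  0.67]
 [-0.28 -0.45  0.29]
 [ 0.44 -0.13 -0.36]
 [ 0.04 -0.33 -0.56]]
[ 0.00921087 -0.24467409 -0.03261858]
t 3.0 tcp [ 0.5288 -0.0553  0.102 ] yaw -14.89 downx [ 0.002 -0.    -1.   ] gap 0.0854 F [0.35 0.4  0.16] v 0.006 q [-0.26  0.3  -0.29  0.97  0.    1.58]
off cm [0.2  0.2  0.27]
yaw 0.11
```

View pics/wrist2.png

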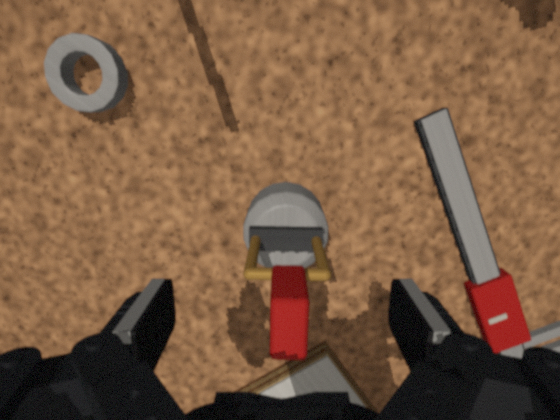

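Call:
{"op": "servo_tool", "data": {
  "increments": [
    {"offset": [0.1,0.2,0.2],"yaw": 0},
    {"offset": [0.1,0.2,0.2],"yaw": 0},
    {"offset": [0.1,0.2,0.2],"yaw": 0},
    {"offset": [0.1,0.2,0.2],"yaw": 0},
    {"offset": [0.1,0.2,0.2],"yaw": 0},
    {"offset": [0.1,0.2,0.2],"yaw": 0},
    {"offset": [0.1,0.2,0.2],"yaw": 0},
    {"offset": [0.1,0.2,0.2],"yaw": 0}
  ],
  "claw": 0,
  "force": 40
}}

```text
clock: 3.8
tcp_pos: [0.5297, -0.0576, 0.1]
orientation: [0.431, 0.561, 0.431, -0.56]
wrist_force: [1.0, 0.1, -1.8]
finger_gap: 0.0138
```

```bash
python3 g.py .530 -.0585 .10 -15; python3 g.py
```

```text
t 3.8 tcp [ 0.5297 -0.0576  0.1   ] yaw -14.88 downx [ 0.  0. -1.] gap 0.0138 F [ 1.05  0.06 -1.82] v 0.001 q [-0.26  0.31 -0.29  0.97  0.    1.57]
off cm [0.   0.05 0.08]
yaw 0.12
t 3.8 tcp [ 0.5297 -0.0576  0.1   ] yaw -14.88 downx [ 0.  0. -1.] gap 0.0138 F [ 1.05  0.06 -1.82] v 0.001 q [-0.26  0.31 -0.29  0.97  0.    1.57]
```

Call:
{"op": "servo_tool", "data": {
  "increments": [
    {"offset": [-0.5,0,0],"yaw": 0},
    {"offset": [-2,0,0],"yaw": 0},
    {"offset": [-4,0,0],"yaw": 0},
    {"offset": [-6.5,0,0],"yaw": 0},
    {"offset": [-9,0,0],"yaw": -5},
    {"offset": [-11.5,0,0],"yaw": -10},
    {"offset": [-13.5,0,0],"yaw": -15},
    {"offset": [-14.2,0,0],"yaw": -20}
  ]
}}

```text
clock: 4.6
tcp_pos: [0.5298, -0.0577, 0.2439]
orientation: [0.523, 0.476, 0.522, -0.476]
wrist_force: [-0.3, 0.7, -6.2]
finger_gap: 0.0135
```

```bash
python3 -c "
from h import *
from workcell import env
F=[]
for i in range(10): env.read_camera('top'); F.append(env.get_state()['wrist_force'])
F=np.array(F); print(F[2:].mean(0),F.std(0))
snap('top',3);snap('scene',3)"; python3 g.py .508 .075 .242 5
python3 - <<'E'
from h import *
for n in ["top3","scene3"]:
    p,d,X=cloud(n)
    hsv=cv2.cvtColor(p,cv2.COLOR_RGB2HSV)
    red=((hsv[...,0]<6)|(hsv[...,0]>174))&(hsv[...,1]>180)&(hsv[...,2]>60)&(X[...,2]>.2)&(X[...,1]<.1)
    print(n,red.sum(),X[red].mean(0) if red.sum() else '')
p=cv2.imread("pics/scene3.png")[100:320,200:420]; cv2.imwrite("pics/scene3c.png",cv2.resize(p,(600,600),interpolation=2))
E
```

```text
[-0.21993304  0.01188305 -6.48852897] [0.37565844 0.35622502 0.55480487]
t 5.2 tcp [ 0.5295 -0.0576  0.2417] yaw 5.1 downx [-0.001  0.    -1.   ] gap 0.013 F [-0.57  0.09 -6.22] v 0.004 q [-0.26  0.23 -0.04  1.3   0.    1.22]
off cm [ -0.02  -0.96 -13.4 ]
yaw 0.1
top3 4 [ 0.43240291 -0.04881746  1.15180111]
scene3 133 [ 0.53771499 -0.07972776  0.28044985]
```

View pics/scene3c.png

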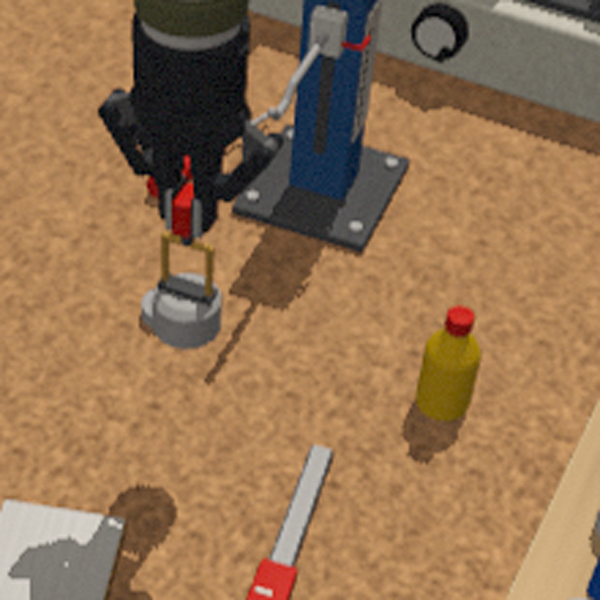

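Call:
{"op": "servo_tool", "data": {
  "increments": [
    {"offset": [0,-0.2,-1],"yaw": 0},
    {"offset": [0,-0.4,-3.5],"yaw": 0},
    {"offset": [0,-0.6,-6.5],"yaw": 0},
    {"offset": [0,-0.8,-9],"yaw": 0},
    {"offset": [0,-1,-11],"yaw": 0},
    {"offset": [0,-1,-12.5],"yaw": 0},
    {"offset": [0,-1,-13.2],"yaw": 0},
    {"offset": [0,-1,-13.4],"yaw": 0}
  ]
}}

```text
clock: 6.0
tcp_pos: [0.5077, 0.0756, 0.2422]
orientation: [0.522, 0.477, 0.522, -0.477]
wrist_force: [-0.1, 0.4, -6.2]
finger_gap: 0.0132
```

```bash
python3 -c "
from h import *
snap('scene',4);snap('wrist',4);snap('top',4)
for n,a in dict(scene=(80,280,240,360),wrist=(0,420,0,560),top=(190,270,130,260)).items():
    p=cv2.imread(f'pics/{n}4.png')[a[0]:a[1],a[2]:a[3]]; s=min(560/p.shape[1],560/p.shape[0]); cv2.imwrite(f'pics/{n}4c.png',cv2.resize(p,None,fx=s,fy=s,interpolation=2))
"; python3 g.py .501 .155 .242 5
```

```text
t 6.15 tcp [0.5079 0.0744 0.2421] yaw 5.08 downx [ 0. -0. -1.] gap 0.0136 F [ 0.49  0.03 -6.3 ] v 0.011 q [-0.01  0.19 -0.09  1.29 -0.    1.47]
off cm [ 0.    0.02 -8.09]
yaw 0.08
```

View pics/scene4c.png

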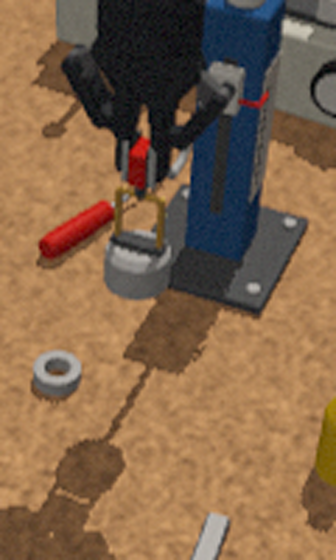

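View pics/wrist4c.png

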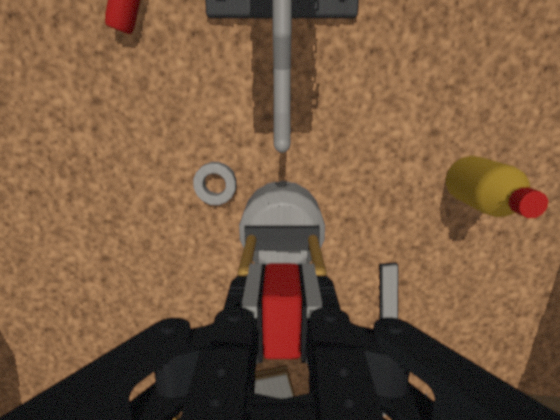

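View pics/top4c.png

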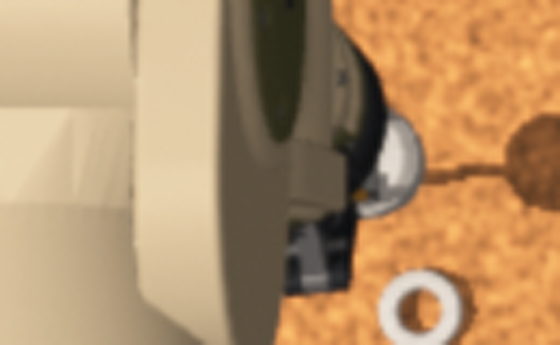

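```bash
python3 - <<'E'
from h import *
p,d,X=cloud("wrist4")
hsv=cv2.cvtColor(p,cv2.COLOR_RGB2HSV)
red=((hsv[...,0]<6)|(hsv[...,0]>174))&(hsv[...,1]>180)&(hsv[...,2]>60)&(X[...,2]>.2)
P=X[red]; print("red top",np.percentile(P[:,2],[50,90,99]), P[P[:,2]>.265].mean(0), P[P[:,2]>.265][:,1].min(),P[P[:,2]>.265][:,1].max())
m=(X[...,2]>.185)&(X[...,2]<.235)&(X[...,1]>.11)&(d>0); m[:, :265]=0; m[:,300:]=0
Q=X[m]
for lo in np.arange(.12,.2,.006):
    s=(Q[:,1]>=lo)&(Q[:,1]<lo+.006)
    if s.sum(): print(round(lo,3),s.sum(),Q[s].mean(0).round(4),Q[s][:,2].max().round(4))
E
```

```text
red top [0.27296255 0.27400275 0.27508509] [0.50600141 0.0779757  0.27388645] 0.0608493010547929 0.15050840771764837
0.126 104 [0.5013 0.1305 0.2142] 0.216
0.132 242 [0.5012 0.1351 0.2126] 0.2166
0.138 218 [0.5004 0.141  0.2068] 0.2113
0.144 212 [0.4999 0.147  0.2027] 0.2056
0.15 212 [0.4994 0.153  0.2026] 0.2052
0.156 230 [0.4989 0.1591 0.2025] 0.2048
0.162 247 [0.4984 0.1651 0.2033] 0.2073
0.168 286 [0.4978 0.171  0.2073] 0.2115
0.174 299 [0.4972 0.1769 0.2116] 0.2147
0.18 289 [0.4967 0.183  0.2126] 0.2151
0.186 238 [0.4965 0.1884 0.2123] 0.215
```

Call:
{"op": "servo_tool", "data": {
  "increments": [
    {"offset": [0,0,-0.5],"yaw": 0},
    {"offset": [0,0,-1.8],"yaw": 0},
    {"offset": [0,0,-3.2],"yaw": 0},
    {"offset": [0,0,-4.6],"yaw": 0},
    {"offset": [0,0,-6],"yaw": 0},
    {"offset": [0,0,-7.2],"yaw": 0},
    {"offset": [0,0,-7.8],"yaw": 0},
    {"offset": [0,0,-8],"yaw": 0}
  ]
}}

```text
clock: 6.95
tcp_pos: [0.5004, 0.1556, 0.2421]
orientation: [0.522, 0.477, 0.522, -0.477]
wrist_force: [-0.1, -0.8, -7.2]
finger_gap: 0.0128
```

```bash
python3 -c "
from h import *
snap('scene',5);snap('wrist',5)
for n,a in dict(scene=(80,280,240,400)).items():
    p=cv2.imread(f'pics/{n}5.png')[a[0]:a[1],a[2]:a[3]]; s=min(560/p.shape[1],560/p.shape[0]); cv2.imwrite(f'pics/{n}5c.png',cv2.resize(p,None,fx=s,fy=s,interpolation=2))
"; python3 g.py .501 .155 .242 5
```

```text
t 7.05 tcp [0.5005 0.1549 0.2421] yaw 5.15 downx [ 0. -0. -1.] gap 0.0135 F [ 0.2  -0.58 -6.17] v 0.014 q [ 0.15  0.21 -0.06  1.3  -0.    1.63]
off cm [ 0.01  0.05 -0.01]
yaw 0.15
```

View pics/scene5c.png

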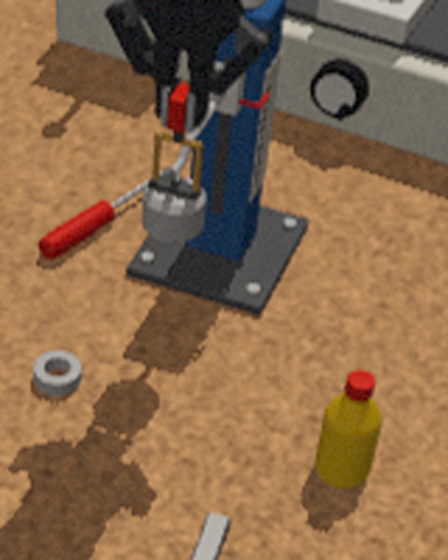

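View pics/wrist5.png

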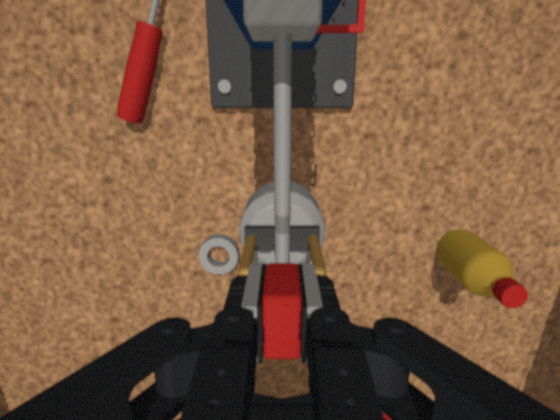

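Call:
{"op": "servo_tool", "data": {
  "increments": [
    {"offset": [0.2,0,0],"yaw": 0},
    {"offset": [0.4,0,0],"yaw": 0},
    {"offset": [0.6,0,0],"yaw": 0},
    {"offset": [0.8,0,0],"yaw": 0},
    {"offset": [1,0,0],"yaw": 0},
    {"offset": [1.2,0,0],"yaw": 0},
    {"offset": [1.4,0,0],"yaw": 0},
    {"offset": [1.6,0,0],"yaw": 0}
  ]
}}

```text
clock: 7.85
tcp_pos: [0.5006, 0.1546, 0.226]
orientation: [0.522, 0.477, 0.522, -0.477]
wrist_force: [-0.3, 0.3, -5.5]
finger_gap: 0.013
```

Call:
{"op": "servo_tool", "data": {
  "increments": [
    {"offset": [0.15,0,0],"yaw": 0},
    {"offset": [0.3,0,0],"yaw": 0},
    {"offset": [0.45,0,0],"yaw": 0},
    {"offset": [0.6,0,0],"yaw": 0},
    {"offset": [0.75,0,0],"yaw": 0},
    {"offset": [0.9,0,0],"yaw": 0},
    {"offset": [1.05,0,0],"yaw": 0},
    {"offset": [1.2,0,0],"yaw": 0}
  ]
}}

```text
clock: 8.65
tcp_pos: [0.5006, 0.1546, 0.2141]
orientation: [0.522, 0.477, 0.522, -0.477]
wrist_force: [-0.4, -0.2, -4.8]
finger_gap: 0.0132
```

```bash
cat > f.py <<'E'
from workcell import env
import numpy as np,sys
n=int(sys.argv[1]); F=[];Z=[];T=[]
for i in range(n):
    env.read_camera('wrist'); s=env.get_state(); F.append(s['wrist_force']);Z.append(s['tcp_pos']);T.append(s['ft_torque'])
F=np.array(F)[1:]; print("F",F.mean(0).round(3),"sd",F.std(0).round(2),"tcp",np.mean(Z,0).round(4),"T",np.mean(T,0).round(3),"t",s['clock'])
E
python3 f.py 10; python3 g.py
python3 -c "
from h import *
snap('scene',6)
for n,a in dict(scene=(80,280,240,400)).items():
    p=cv2.imread(f'pics/{n}6.png')[a[0]:a[1],a[2]:a[3]]; s=min(560/p.shape[1],560/p.shape[0]); cv2.imwrite(f'pics/{n}6c.png',cv2.resize(p,None,fx=s,fy=s,interpolation=2))
"
```

```text
F [-0.114  0.152 -5.32 ] sd [0.39 0.48 0.37] tcp [0.5006 0.1546 0.2141] T [0.025 0.023 0.005] t 9.15
t 9.15 tcp [0.5006 0.1546 0.2142] yaw 5.12 downx [ 0.  0. -1.] gap 0.0135 F [-0.84  0.82 -5.16] v 0.001 q [ 0.15  0.22 -0.12  1.23  0.    1.63]
```

View pics/scene6c.png

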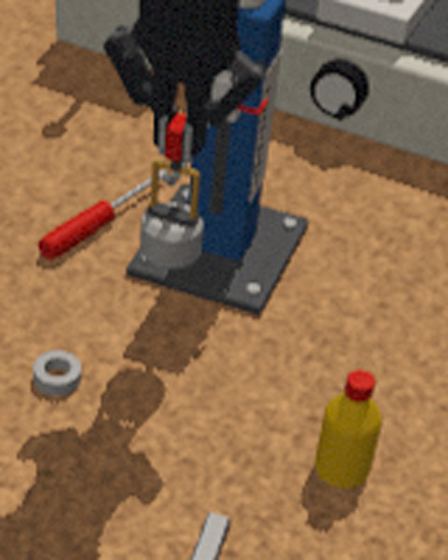

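Call:
{"op": "servo_tool", "data": {
  "increments": [
    {"offset": [0.2,0,0],"yaw": 0},
    {"offset": [0.4,0,0],"yaw": 0},
    {"offset": [0.6,0,0],"yaw": 0},
    {"offset": [0.8,0,0],"yaw": 0},
    {"offset": [1,0,0],"yaw": 0},
    {"offset": [1.2,0,0],"yaw": 0},
    {"offset": [1.4,0,0],"yaw": 0},
    {"offset": [1.6,0,0],"yaw": 0}
  ]
}}

```text
clock: 10.0
tcp_pos: [0.5007, 0.1546, 0.1981]
orientation: [0.522, 0.477, 0.522, -0.477]
wrist_force: [-0.3, 0.5, -3.3]
finger_gap: 0.0132
```

Call:
{"op": "servo_tool", "data": {
  "increments": [
    {"offset": [0.2,0,0],"yaw": 0},
    {"offset": [0.4,0,0],"yaw": 0},
    {"offset": [0.6,0,0],"yaw": 0},
    {"offset": [0.8,0,0],"yaw": 0},
    {"offset": [1,0,0],"yaw": 0},
    {"offset": [1.2,0,0],"yaw": 0},
    {"offset": [1.4,0,0],"yaw": 0},
    {"offset": [1.6,0,0],"yaw": 0}
  ]
}}

```text
clock: 10.8
tcp_pos: [0.5007, 0.1546, 0.1821]
orientation: [0.522, 0.477, 0.522, -0.477]
wrist_force: [-0.1, 0.6, -1.9]
finger_gap: 0.0133
```

```bash
python3 f.py 20
```

```text
F [ 0.384  0.119 -2.123] sd [0.61 0.53 0.48] tcp [0.5007 0.1546 0.1821] T [ 0.039 -0.055 -0.014] t 11.8
```

Call:
{"op": "servo_tool", "data": {
  "increments": [
    {"offset": [0.2,0,0],"yaw": 0},
    {"offset": [0.4,0,0],"yaw": 0},
    {"offset": [0.6,0,0],"yaw": 0},
    {"offset": [0.8,0,0],"yaw": 0},
    {"offset": [1,0,0],"yaw": 0},
    {"offset": [1.2,0,0],"yaw": 0},
    {"offset": [1.4,0,0],"yaw": 0},
    {"offset": [1.6,0,0],"yaw": 0}
  ]
}}

```text
clock: 12.6
tcp_pos: [0.5007, 0.1546, 0.1661]
orientation: [0.522, 0.477, 0.522, -0.477]
wrist_force: [0.5, 0.9, -1.0]
finger_gap: 0.0135
```

```bash
python3 f.py 40
```

```text
F [ 0.639  0.404 -0.756] sd [0.52 0.57 0.56] tcp [0.5006 0.1546 0.1661] T [ 0.06  -0.143 -0.004] t 14.6
```

```bash
python3 -c "
from h import *
snap('scene',7);snap('wrist',7)
for n,a in dict(scene=(80,240,240,370)).items():
    p=cv2.imread(f'pics/{n}7.png')[a[0]:a[1],a[2]:a[3]]; s=min(590/p.shape[1],590/p.shape[0]); cv2.imwrite(f'pics/{n}7c.png',cv2.resize(p,None,fx=s,fy=s,interpolation=2))
"
```

```text
(no output)
```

View pics/scene7c.png

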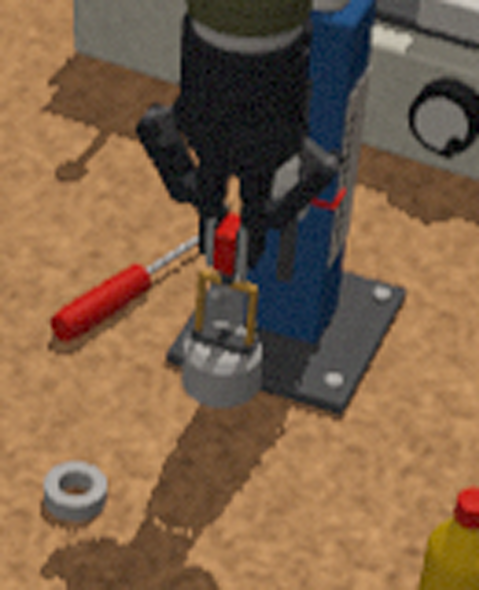

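View pics/wrist7.png

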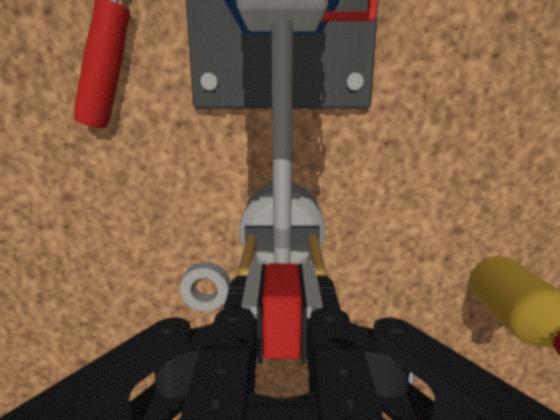

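Call:
{"op": "servo_tool", "data": {
  "increments": [
    {"offset": [0.1,0,0],"yaw": 0},
    {"offset": [0.2,0,0],"yaw": 0},
    {"offset": [0.3,0,0],"yaw": 0},
    {"offset": [0.4,0,0],"yaw": 0},
    {"offset": [0.5,0,0],"yaw": 0},
    {"offset": [0.6,0,0],"yaw": 0},
    {"offset": [0.6,0,0],"yaw": 0},
    {"offset": [0.6,0,0],"yaw": 0}
  ]
}}

```text
clock: 15.5
tcp_pos: [0.5006, 0.1546, 0.1601]
orientation: [0.522, 0.477, 0.522, -0.477]
wrist_force: [0.7, 1.0, 0.2]
finger_gap: 0.0136
```

```bash
python3 f.py 60
```

```text
F [1.011 0.364 0.012] sd [0.45 0.55 0.48] tcp [0.5006 0.1546 0.1601] T [ 0.089 -0.224  0.004] t 18.5
```

Call:
{"op": "servo_tool", "data": {
  "increments": [
    {"offset": [0,0,0],"yaw": 0},
    {"offset": [0,0,0],"yaw": 0},
    {"offset": [0,0,0],"yaw": 0},
    {"offset": [0,0,0],"yaw": 0},
    {"offset": [0,0,0],"yaw": 0},
    {"offset": [0,0,0],"yaw": 0},
    {"offset": [0,0,0],"yaw": 0},
    {"offset": [0,0,0],"yaw": 0}
  ],
  "claw": 0.5
}}

```text
clock: 19.3
tcp_pos: [0.5006, 0.1546, 0.1601]
orientation: [0.522, 0.477, 0.522, -0.477]
wrist_force: [-0.7, -0.3, 0.0]
finger_gap: 0.043
```

```bash
python3 f.py 6; python3 -c "
from h import *
for i in range(3):
    snap('wrist',f'8{i}'); snap('scene',f'8{i}')
    p,d,X=cloud(f'wrist8{i}'); hsv=cv2.cvtColor(p,cv2.COLOR_RGB2HSV)
    red=((hsv[...,0]<6)|(hsv[...,0]>174))&(hsv[...,1]>180)&(hsv[...,2]>60)&(X[...,2]>.17)
    P=X[red]; print(red.sum(),P[P[:,2]>.18].mean(0))
p=cv2.imread('pics/scene82.png')[80:240,240:370]; cv2.imwrite('pics/scene8c.png',cv2.resize(p,None,fx=3.7,fy=3.7,interpolation=2))
"; python3 g.py
```

```text
F [ 0.09   0.397 -0.026] sd [0.52 0.31 0.27] tcp [0.5006 0.1546 0.1601] T [-0.017  0.003  0.007] t 19.6
3294 [0.49898667 0.15764537 0.19131725]
3290 [0.49899958 0.15753303 0.19116721]
3293 [0.49898521 0.15766195 0.19141248]
t 19.9 tcp [0.5006 0.1546 0.1601] yaw 5.11 downx [ 0.  0. -1.] gap 0.0425 F [-0.06 -0.78  0.68] v 0.001 q [ 0.15  0.25 -0.22  1.1   0.    1.63]
```

View pics/scene8c.png

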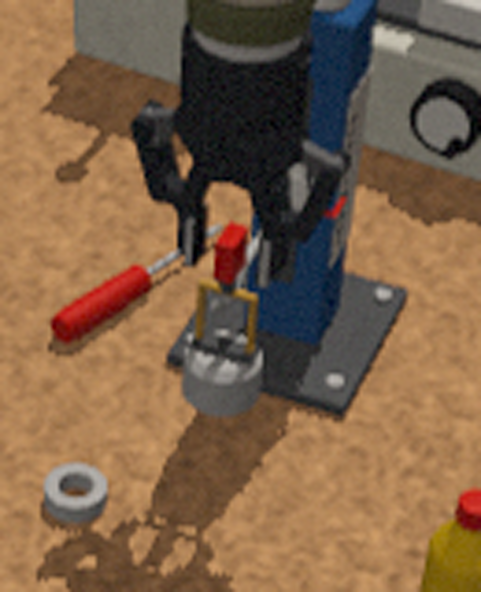

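View pics/wrist82.png

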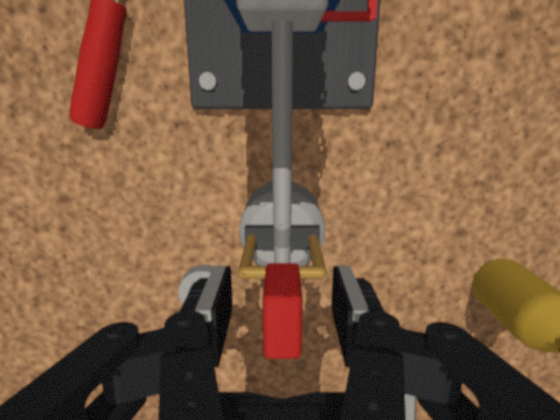

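Call:
{"op": "servo_tool", "data": {
  "increments": [
    {"offset": [0,0,0],"yaw": 0},
    {"offset": [0,0,0],"yaw": 0},
    {"offset": [0,0,0],"yaw": 0},
    {"offset": [0,0,0],"yaw": 0},
    {"offset": [0,0,0],"yaw": 0},
    {"offset": [0,0,0],"yaw": 0},
    {"offset": [0,0,0],"yaw": 0},
    {"offset": [0,0,0],"yaw": 0}
  ]
}}

```text
clock: 20.7
tcp_pos: [0.5006, 0.1546, 0.1601]
orientation: [0.522, 0.477, 0.522, -0.477]
wrist_force: [0.2, -0.9, -0.4]
finger_gap: 0.0427
```

Call:
{"op": "servo_tool", "data": {
  "increments": [
    {"offset": [0,0,0],"yaw": 0},
    {"offset": [0,0,0],"yaw": 0},
    {"offset": [0,0,0],"yaw": 0},
    {"offset": [0,0,0],"yaw": 0},
    {"offset": [0,0,0],"yaw": 0},
    {"offset": [0,0,0],"yaw": 0},
    {"offset": [0,0,0],"yaw": 0},
    {"offset": [0,0,0],"yaw": 0}
  ]
}}

```text
clock: 21.5
tcp_pos: [0.5006, 0.1546, 0.1601]
orientation: [0.522, 0.477, 0.522, -0.477]
wrist_force: [-0.4, -0.2, -1.1]
finger_gap: 0.0425
```

Call:
{"op": "servo_tool", "data": {
  "increments": [
    {"offset": [0,0,0],"yaw": 0},
    {"offset": [0,0,0],"yaw": 0},
    {"offset": [0,0,0],"yaw": 0},
    {"offset": [0,0,0],"yaw": 0},
    {"offset": [0,0,0],"yaw": 0},
    {"offset": [0,0,0],"yaw": 0},
    {"offset": [0,0,0],"yaw": 0},
    {"offset": [0,0,0],"yaw": 0}
  ]
}}

```text
clock: 22.3
tcp_pos: [0.5006, 0.1546, 0.1601]
orientation: [0.522, 0.477, 0.522, -0.477]
wrist_force: [0.4, 0.1, -0.3]
finger_gap: 0.0426
```

```bash
python3 -c "
from h import *
for i in range(2):
    snap('wrist',f'9{i}')
    p,d,X=cloud(f'wrist9{i}'); hsv=cv2.cvtColor(p,cv2.COLOR_RGB2HSV)
    red=((hsv[...,0]<6)|(hsv[...,0]>174))&(hsv[...,1]>180)&(hsv[...,2]>60)&(X[...,2]>.17)
    P=X[red]; print(red.sum(),P[P[:,2]>.18].mean(0))
"; python3 g.py
```

```text
3295 [0.49900169 0.15768441 0.19136286]
3302 [0.49899502 0.15753291 0.19121745]
t 22.4 tcp [0.5006 0.1546 0.1601] yaw 5.12 downx [ 0.  0. -1.] gap 0.0426 F [-0.62 -0.58 -0.  ] v 0.001 q [ 0.15  0.25 -0.22  1.1   0.    1.63]
```

Call:
{"op": "servo_tool", "data": {
  "increments": [
    {"offset": [0,0,0],"yaw": 0},
    {"offset": [0,0,0],"yaw": 0},
    {"offset": [0,0,0],"yaw": 0},
    {"offset": [0,0,0],"yaw": 0},
    {"offset": [0,0,0],"yaw": 0},
    {"offset": [0,0,0],"yaw": 0},
    {"offset": [0,0,0],"yaw": 0},
    {"offset": [0,0,0],"yaw": 0}
  ],
  "claw": 0.21,
  "force": 20
}}

```text
clock: 23.2
tcp_pos: [0.5006, 0.1546, 0.1601]
orientation: [0.522, 0.477, 0.522, -0.477]
wrist_force: [-0.6, 0.2, 0.2]
finger_gap: 0.018
```

Call:
{"op": "servo_tool", "data": {
  "increments": [
    {"offset": [0,0,0],"yaw": 0},
    {"offset": [0,0,0],"yaw": 0},
    {"offset": [0,0,0],"yaw": 0},
    {"offset": [0,0,0],"yaw": 0},
    {"offset": [0,0,0],"yaw": 0},
    {"offset": [0,0,0],"yaw": 0},
    {"offset": [0,0,0],"yaw": 0},
    {"offset": [0,0,0],"yaw": 0}
  ],
  "claw": 0.1
}}

```text
clock: 24.0
tcp_pos: [0.5004, 0.1546, 0.16]
orientation: [0.522, 0.477, 0.522, -0.477]
wrist_force: [-2.1, -1.0, -0.2]
finger_gap: 0.0136
```

Call:
{"op": "servo_tool", "data": {
  "increments": [
    {"offset": [0,0,0],"yaw": 0},
    {"offset": [0,0,0],"yaw": 0},
    {"offset": [0,0,0],"yaw": 0},
    {"offset": [0,0,0],"yaw": 0},
    {"offset": [0,0,0],"yaw": 0},
    {"offset": [0,0,0],"yaw": 0},
    {"offset": [0,0,0],"yaw": 0},
    {"offset": [0,0,0],"yaw": 0}
  ],
  "claw": 0,
  "force": 40
}}

```text
clock: 24.8
tcp_pos: [0.5005, 0.1546, 0.1601]
orientation: [0.522, 0.477, 0.522, -0.477]
wrist_force: [-2.4, -0.4, 0.1]
finger_gap: 0.0133
```

```bash
python3 f.py 5; python3 g.py
```

```text
F [-2.413 -0.531 -0.028] sd [0.18 0.56 0.67] tcp [0.5005 0.1546 0.1601] T [-0.052  0.604  0.009] t 25.05
t 25.05 tcp [0.5005 0.1546 0.1601] yaw 5.12 downx [-0.  0. -1.] gap 0.0133 F [-2.6   0.09 -1.  ] v 0.001 q [ 0.15  0.25 -0.22  1.1   0.    1.63]
```

Call:
{"op": "servo_tool", "data": {
  "increments": [
    {"offset": [-0.1,0,0],"yaw": 0},
    {"offset": [-0.25,0,0],"yaw": 0},
    {"offset": [-0.45,0,0],"yaw": 0},
    {"offset": [-0.65,0,0],"yaw": 0},
    {"offset": [-0.85,0,0],"yaw": 0},
    {"offset": [-1.05,0,0],"yaw": 0},
    {"offset": [-1.25,0,0],"yaw": 0},
    {"offset": [-1.45,0,0],"yaw": 0}
  ]
}}

```text
clock: 25.85
tcp_pos: [0.5006, 0.1546, 0.1747]
orientation: [0.522, 0.477, 0.522, -0.477]
wrist_force: [-2.4, 0.4, -1.3]
finger_gap: 0.0136
```

Call:
{"op": "servo_tool", "data": {
  "increments": [
    {"offset": [-0.2,0,0],"yaw": 0},
    {"offset": [-0.4,0,0],"yaw": 0},
    {"offset": [-0.6,0,0],"yaw": 0},
    {"offset": [-0.8,0,0],"yaw": 0},
    {"offset": [-1,0,0],"yaw": 0},
    {"offset": [-1.2,0,0],"yaw": 0},
    {"offset": [-1.4,0,0],"yaw": 0},
    {"offset": [-1.6,0,0],"yaw": 0}
  ]
}}

```text
clock: 26.65
tcp_pos: [0.5007, 0.1546, 0.1907]
orientation: [0.522, 0.477, 0.522, -0.477]
wrist_force: [-1.2, 0.8, -3.0]
finger_gap: 0.0133
```

Call:
{"op": "servo_tool", "data": {
  "increments": [
    {"offset": [-0.2,0,0],"yaw": 0},
    {"offset": [-0.4,0,0],"yaw": 0},
    {"offset": [-0.6,0,0],"yaw": 0},
    {"offset": [-0.8,0,0],"yaw": 0},
    {"offset": [-1,0,0],"yaw": 0},
    {"offset": [-1.2,0,0],"yaw": 0},
    {"offset": [-1.4,0,0],"yaw": 0},
    {"offset": [-1.6,0,0],"yaw": 0}
  ]
}}

```text
clock: 27.45
tcp_pos: [0.5006, 0.1546, 0.2067]
orientation: [0.522, 0.477, 0.522, -0.477]
wrist_force: [-0.5, 0.3, -4.2]
finger_gap: 0.0136
```

Call:
{"op": "servo_tool", "data": {
  "increments": [
    {"offset": [-0.2,0,0],"yaw": 0},
    {"offset": [-0.4,0,0],"yaw": 0},
    {"offset": [-0.6,0,0],"yaw": 0},
    {"offset": [-0.8,0,0],"yaw": 0},
    {"offset": [-0.95,0,0],"yaw": 0},
    {"offset": [-1.1,0,0],"yaw": 0},
    {"offset": [-1.25,0,0],"yaw": 0},
    {"offset": [-1.4,0,0],"yaw": 0}
  ]
}}

```text
clock: 28.25
tcp_pos: [0.5006, 0.1546, 0.2207]
orientation: [0.522, 0.477, 0.522, -0.477]
wrist_force: [-0.2, 0.7, -5.6]
finger_gap: 0.0135
```

Call:
{"op": "servo_tool", "data": {
  "increments": [
    {"offset": [-0.1,0,0],"yaw": 0},
    {"offset": [-0.2,0,0],"yaw": 0},
    {"offset": [-0.3,0,0],"yaw": 0},
    {"offset": [-0.4,0,0],"yaw": 0},
    {"offset": [-0.6,0,0],"yaw": 0},
    {"offset": [-0.8,0,0],"yaw": 0},
    {"offset": [-1,0,0],"yaw": 0},
    {"offset": [-1.2,0,0],"yaw": 0}
  ]
}}

```text
clock: 29.05
tcp_pos: [0.5006, 0.1546, 0.2328]
orientation: [0.522, 0.477, 0.522, -0.477]
wrist_force: [-0.1, 0.6, -6.3]
finger_gap: 0.0133
```

Call:
{"op": "servo_tool", "data": {
  "increments": [
    {"offset": [-0.2,0,0],"yaw": 0},
    {"offset": [-0.4,0,0],"yaw": 0},
    {"offset": [-0.6,0,0],"yaw": 0},
    {"offset": [-0.8,0,0],"yaw": 0},
    {"offset": [-1,0,0],"yaw": 0},
    {"offset": [-1.15,0,0],"yaw": 0},
    {"offset": [-1.15,0,0],"yaw": 0},
    {"offset": [-1.15,0,0],"yaw": 0}
  ]
}}

```text
clock: 29.85
tcp_pos: [0.5006, 0.1546, 0.2441]
orientation: [0.522, 0.477, 0.522, -0.477]
wrist_force: [0.1, -0.4, -5.7]
finger_gap: 0.0136
```

```bash
python3 f.py 4; python3 g.py .508 .075 .242 5;python3 -c "
from h import *
snap('scene','A');snap('wrist','A')
p=cv2.imread('pics/sceneA.png')[80:240,240:370]; cv2.imwrite('pics/sceneAc.png',cv2.resize(p,None,fx=3.7,fy=3.7,interpolation=2))
"
```

```text
F [-0.142  0.053 -6.278] sd [0.17 0.35 0.46] tcp [0.5005 0.1546 0.244 ] T [ 0.003  0.008 -0.018] t 30.05
t 30.05 tcp [0.5005 0.1546 0.244 ] yaw 5.11 downx [-0.  0. -1.] gap 0.0134 F [-0.29 -0.01 -6.24] v 0.001 q [ 0.15  0.21 -0.06  1.3   0.    1.63]
off cm [0.2  0.04 8.  ]
yaw 0.11
```

View pics/sceneAc.png

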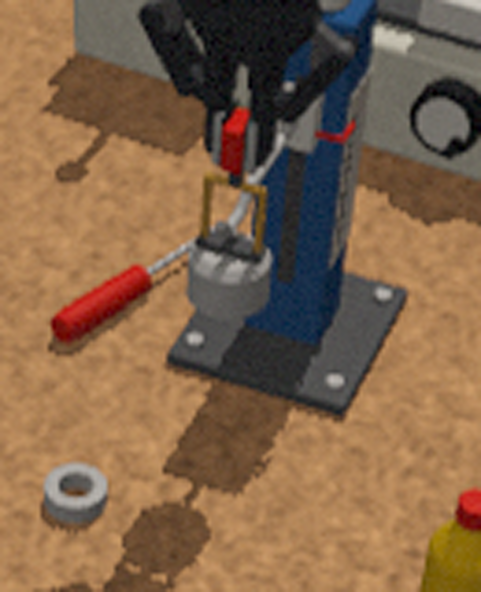

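View pics/wristA.png

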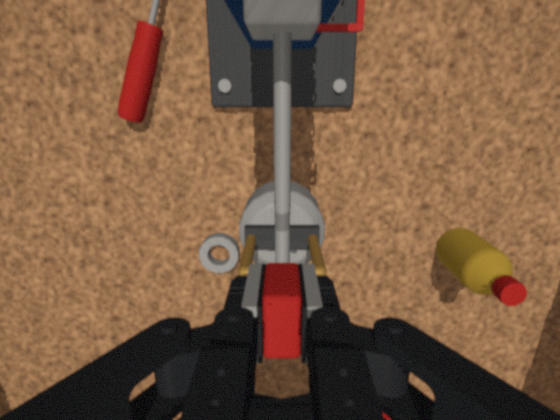

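Call:
{"op": "servo_tool", "data": {
  "increments": [
    {"offset": [0,0,0.4],"yaw": 0},
    {"offset": [0,0,1.4],"yaw": 0},
    {"offset": [0,0,2.8],"yaw": 0},
    {"offset": [0,0,4.2],"yaw": 0},
    {"offset": [0,0,5.6],"yaw": 0},
    {"offset": [0,0,7],"yaw": 0},
    {"offset": [0,0,8.4],"yaw": 0},
    {"offset": [0,0,9.8],"yaw": 0}
  ]
}}

```text
clock: 30.95
tcp_pos: [0.5094, 0.0556, 0.2442]
orientation: [0.522, 0.477, 0.522, -0.477]
wrist_force: [1.3, -0.2, -6.0]
finger_gap: 0.0136
```

```bash
python3 g.py .5045 -.2255 .22 5
```

```text
t 30.95 tcp [0.5094 0.0556 0.2442] yaw 5.09 downx [ 0.  0. -1.] gap 0.0136 F [ 1.29 -0.15 -5.98] v 0.273 q [-0.05  0.19 -0.09  1.3   0.    1.43]
off cm [ 2.41 -2.98 27.95]
yaw 0.09
```

Call:
{"op": "servo_tool", "data": {
  "increments": [
    {"offset": [0,0,2.5],"yaw": 0},
    {"offset": [0,-0.5,6.5],"yaw": 0},
    {"offset": [0.5,-1,11],"yaw": 0},
    {"offset": [1,-1.5,15.5],"yaw": 0},
    {"offset": [1.5,-2,20],"yaw": 0},
    {"offset": [2,-2.5,24],"yaw": 0},
    {"offset": [2,-3,27],"yaw": 0},
    {"offset": [2,-3,27.9],"yaw": 0}
  ]
}}

```text
clock: 31.75
tcp_pos: [0.5036, -0.2278, 0.2236]
orientation: [0.521, 0.478, 0.521, -0.479]
wrist_force: [0.5, -0.9, -6.5]
finger_gap: 0.0135
```

```bash
python3 f.py 2; python3 g.py .5045 -.2255 .118 5; python3 -c "
from h import *
snap('wrist','B'); snap('scene','B')
p,d,X=cloud('wristB'); hsv=cv2.cvtColor(p,cv2.COLOR_RGB2HSV)
m=(X[...,2]>.01)&(X[...,2]<.027)&(hsv[...,1]<80)&(d>0)
m=cv2.morphologyEx(m.astype(np.uint8),cv2.MORPH_OPEN,np.ones((3,3)))
k,l,st,c=cv2.connectedComponentsWithStats(m)
for i in range(1,k):
    if st[i,4]>300: print(st[i],cv2.minAreaRect((X[l==i][:,:2]*1000).astype(np.float32)),X[l==i].mean(0))
"
```

```text
F [-0.253 -0.636 -5.502] sd [0. 0. 0.] tcp [ 0.504  -0.2266  0.2238] T [ 0.058 -0.046 -0.026] t 31.85
t 31.85 tcp [ 0.5041 -0.2256  0.2238] yaw 4.95 downx [ 0.  0. -1.] gap 0.0134 F [-0.25 -0.64 -5.5 ] v 0.044 q [-0.57  0.27 -0.03  1.27  0.    0.92]
off cm [10.58  0.04 -0.  ]
yaw -0.05
[ 219  121  122  102 6747] ((502.39385986328125, -226.65594482421875), (100.1886215209961, 99.42594146728516), 18.677734375) [ 0.50242988 -0.20918234  0.01724217]
[341 282  49  30 447] ((600.9740600585938, -341.06536865234375), (56.2755126953125, 2.8318569660186768), 38.013580322265625) [ 0.60171265 -0.34043608  0.01859187]
```

View pics/wristB.png

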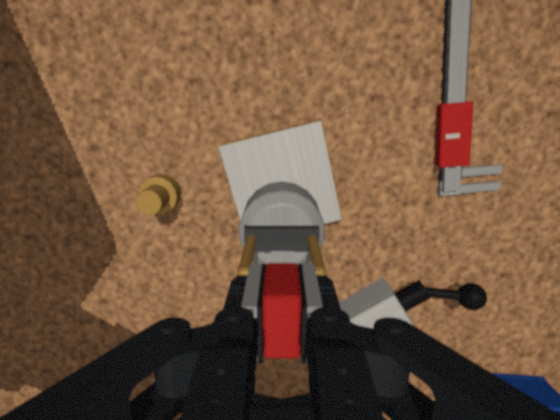

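View pics/sceneB.png

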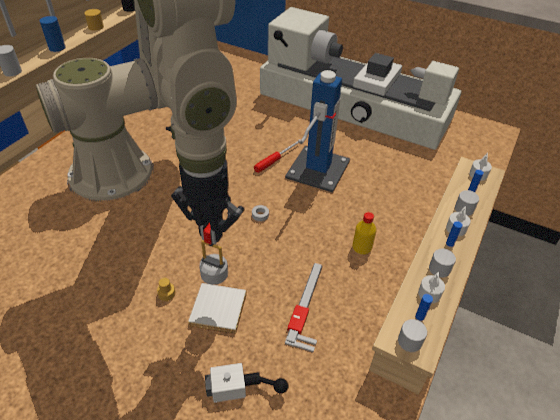

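Call:
{"op": "servo_tool", "data": {
  "increments": [
    {"offset": [0.8,0,0],"yaw": 0},
    {"offset": [2.2,0,0],"yaw": 0},
    {"offset": [3.8,0,0],"yaw": 0},
    {"offset": [5.4,0,0],"yaw": 0},
    {"offset": [7,0,0],"yaw": 0},
    {"offset": [8.2,0,0],"yaw": 0},
    {"offset": [9,0,0],"yaw": 0},
    {"offset": [9.4,0,0],"yaw": 0}
  ]
}}

```text
clock: 32.75
tcp_pos: [0.5041, -0.2227, 0.1292]
orientation: [0.522, 0.477, 0.522, -0.477]
wrist_force: [-0.4, 0.1, -7.0]
finger_gap: 0.0133
```

Call:
{"op": "servo_tool", "data": {
  "increments": [
    {"offset": [0.15,0,0],"yaw": 0},
    {"offset": [0.3,0,0],"yaw": 0},
    {"offset": [0.45,0,0],"yaw": 0},
    {"offset": [0.6,0,0],"yaw": 0},
    {"offset": [0.75,0,0],"yaw": 0},
    {"offset": [0.85,0,0],"yaw": 0},
    {"offset": [0.95,0,0],"yaw": 0},
    {"offset": [1,0,0],"yaw": 0}
  ]
}}

```text
clock: 33.55
tcp_pos: [0.5043, -0.2235, 0.12]
orientation: [0.522, 0.477, 0.522, -0.477]
wrist_force: [-0.0, -0.3, -6.2]
finger_gap: 0.0135
```

```bash
python3 f.py 8; python3 g.py .5045 -.2255 .118 5
```

```text
F [ 0.216 -0.192 -5.932] sd [0.43 0.43 0.2 ] tcp [ 0.5043 -0.2236  0.1201] T [0.017 0.006 0.001] t 33.95
t 33.95 tcp [ 0.5044 -0.2236  0.1201] yaw 5.11 downx [ 0.  0. -1.] gap 0.0134 F [ 0.71 -0.82 -5.86] v 0.003 q [-0.56  0.33 -0.22  1.03  0.    0.92]
off cm [ 0.21 -0.    0.19]
yaw 0.11
```

Still carrying almost the full weight; lower in 0.25 mm steps.

Call:
{"op": "servo_tool", "data": {
  "increments": [
    {"offset": [0.025,0,0.05],"yaw": 0},
    {"offset": [0.05,0,0.1],"yaw": 0},
    {"offset": [0.075,0,0.15],"yaw": 0},
    {"offset": [0.1,0,0.15],"yaw": 0},
    {"offset": [0.125,0,0.15],"yaw": 0},
    {"offset": [0.15,0,0.15],"yaw": 0},
    {"offset": [0.175,0,0.15],"yaw": 0},
    {"offset": [0.2,0,0.15],"yaw": 0}
  ]
}}

```text
clock: 34.75
tcp_pos: [0.5046, -0.2252, 0.1188]
orientation: [0.522, 0.477, 0.522, -0.477]
wrist_force: [-1.2, 0.3, 1.2]
finger_gap: 0.0131
```

```bash
python3 f.py 8; python3 g.py .5045 -.2255 .118 5
```

```text
F [-2.188  0.253  3.63 ] sd [0.37 0.6  1.46] tcp [ 0.5046 -0.2252  0.1188] T [0.242 0.59  0.025] t 35.15
t 35.15 tcp [ 0.5047 -0.2253  0.1187] yaw 5.11 downx [ 0.001 -0.001 -1.   ] gap 0.0136 F [-2.89  1.26  5.74] v 0.001 q [-0.57  0.33 -0.22  1.03 -0.    0.92]
off cm [ 0.07 -0.02  0.02]
yaw 0.11
```

Call:
{"op": "servo_tool", "data": {
  "increments": [
    {"offset": [-0.05,0,0],"yaw": 0},
    {"offset": [-0.08,0,0],"yaw": 0},
    {"offset": [-0.08,0,0],"yaw": 0},
    {"offset": [-0.08,0,0],"yaw": 0},
    {"offset": [-0.08,0,0],"yaw": 0},
    {"offset": [-0.08,0,0],"yaw": 0},
    {"offset": [-0.08,0,0],"yaw": 0},
    {"offset": [-0.08,0,0],"yaw": 0}
  ]
}}

```text
clock: 35.95
tcp_pos: [0.5045, -0.2251, 0.1188]
orientation: [0.522, 0.477, 0.522, -0.477]
wrist_force: [-0.8, -0.3, -0.3]
finger_gap: 0.0133
```

```bash
python3 f.py 4; python3 g.py .5045 -.2255 .118 5
```

```text
F [-0.127 -1.241 -1.151] sd [0.32 0.26 0.41] tcp [ 0.5045 -0.2251  0.1188] T [-0.08   0.076  0.026] t 36.15
t 36.15 tcp [ 0.5045 -0.2251  0.1188] yaw 5.12 downx [ 0.  0. -1.] gap 0.0134 F [ 0.31 -1.   -1.73] v 0.003 q [-0.56  0.33 -0.22  1.03  0.    0.92]
off cm [ 0.08 -0.01  0.04]
yaw 0.12
```

Resting on the pad with about 1 N still in the gripper. Release.

Call:
{"op": "servo_tool", "data": {
  "increments": [
    {"offset": [0,0,0],"yaw": 0},
    {"offset": [0,0,0],"yaw": 0},
    {"offset": [0,0,0],"yaw": 0},
    {"offset": [0,0,0],"yaw": 0},
    {"offset": [0,0,0],"yaw": 0},
    {"offset": [0,0,0],"yaw": 0},
    {"offset": [0,0,0],"yaw": 0},
    {"offset": [0,0,0],"yaw": 0}
  ],
  "claw": 0.6
}}

```text
clock: 36.95
tcp_pos: [0.5045, -0.2251, 0.1189]
orientation: [0.522, 0.477, 0.522, -0.477]
wrist_force: [0.1, -0.3, 0.2]
finger_gap: 0.0514
```

Call:
{"op": "servo_tool", "data": {
  "increments": [
    {"offset": [-0.5,0,0],"yaw": 0},
    {"offset": [-1.5,0,0],"yaw": 0},
    {"offset": [-3,0,0],"yaw": 0},
    {"offset": [-5,0,0],"yaw": 0},
    {"offset": [-7.5,0,0],"yaw": 0},
    {"offset": [-10,0,0],"yaw": 0},
    {"offset": [-12,0,0],"yaw": 0},
    {"offset": [-13,0,0],"yaw": 0}
  ]
}}

```text
clock: 37.75
tcp_pos: [0.5053, -0.2256, 0.2519]
orientation: [0.523, 0.477, 0.52, -0.477]
wrist_force: [-0.5, -0.3, 0.1]
finger_gap: 0.0514
```

```bash
python3 g.py; python3 -c "
from h import *
snap('scene','C');snap('wrist','C')
for n in ['wristC','sceneC']:
    p,d,X=cloud(n); hsv=cv2.cvtColor(p,cv2.COLOR_RGB2HSV)
    red=((hsv[...,0]<6)|(hsv[...,0]>174))&(hsv[...,1]>180)&(hsv[...,2]>60)&(X[...,2]>.12)&(X[...,2]<.17)&(X[...,1]<0)
    P=X[red]; t=P[P[:,2]>np.percentile(P[:,2],95)-.004]; print(n,t.mean(0),cv2.minAreaRect((t[:,:2]*1000).astype(np.float32)))
    m=(X[...,2]>.048)&(X[...,2]<.058)&(np.hypot(X[...,0]-.504,X[...,1]+.226)<.06)
    print('cyl top',X[m].mean(0),cv2.minEnclosingCircle((X[m][:,:2]*1000).astype(np.float32)))
    m=(X[...,2]>.19)&(X[...,2]<.235)&(X[...,0]>.47)&(X[...,0]<.55)&(X[...,1]>.18)&(X[...,1]<.245)&(d>0)
    print('prong z',X[m][:,2].mean() if m.sum() else None)
"
```

```text
t 37.75 tcp [ 0.5053 -0.2256  0.2519] yaw 5.12 downx [ 0.003 -0.002 -1.   ] gap 0.0514 F [-0.5  -0.25  0.13] v 0.208 q [-0.56  0.26  0.03  1.33  0.    0.92]
wristC [ 0.50296232 -0.22649042  0.14914194] ((502.80804443359375, -227.24911499023438), (12.779784202575684, 26.832658767700195), 4.992640018463135)
cyl top [ 0.50197555 -0.216395    0.05182809] ((502.7685241699219, -227.16749572753906), 26.293853759765625)
prong z None
sceneC [ 0.50639507 -0.22866024  0.15079187] ((506.4122619628906, -228.6643829345703), (12.95162296295166, 25.477256774902344), 7.654541015625)
cyl top [ 0.50850906 -0.2337047   0.05307567] ((505.5255126953125, -226.94187927246094), 27.68683624267578)
prong z 0.21455185217851533
```

View pics/sceneC.png

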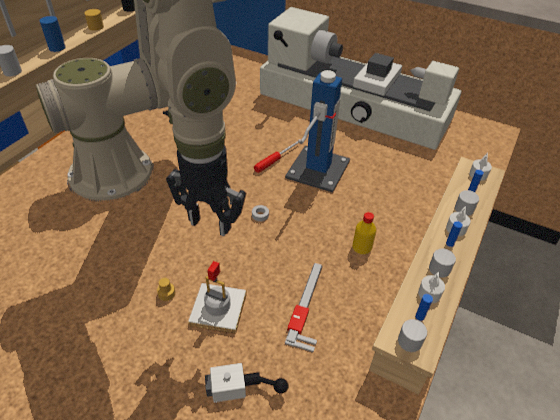

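Call:
{"op": "servo_tool", "data": {
  "increments": [
    {"offset": [0,0,0],"yaw": 0},
    {"offset": [0,0,0],"yaw": 0},
    {"offset": [0,0,0],"yaw": 0},
    {"offset": [0,0,0],"yaw": 0},
    {"offset": [0,0,0],"yaw": 0},
    {"offset": [0,0,0],"yaw": 0},
    {"offset": [0,0,0],"yaw": 0},
    {"offset": [0,0,0],"yaw": 0}
  ]
}}

```text
clock: 38.65
tcp_pos: [0.5045, -0.2251, 0.2489]
orientation: [0.522, 0.477, 0.522, -0.477]
wrist_force: [-0.1, 0.2, 0.2]
finger_gap: 0.0514
```

```bash
python3 -c "
from workcell import env
print(env.get_state()['clock']); print(env.hand_in())"
```

```text
38.65
the job is handed in; nothing more can be done
None
```

I weighed the blank on the hook, put it back on the pad and handed the job in at 38.65 s; `hand_in` gave no verdict.

**Weighing:** I lowered the loop into the seat at about 20 mm/s. I let go with the wrist force at 0.01 ± 0.06 N vertically and the spring pulled down about 60 mm. That puts the blank at roughly 0.62 to 0.66 kg. It hung untouched for about 3 s, and the grip's position in the pictures stayed within about 0.2 mm.

**Lift-off and placing:** I gripped it again, lifted it at up to 20 mm/s, slid it clear of the hook and set it down on the pad. The set-down force from the wrist reading was about 12 N.

**Last checks:**
- **Blank on the pad:** it is upright, about 1 to 2 mm from the pad's centre, and its top is at 0.149 to 0.151 m against an expected 0.150 m.
- **Hook:** its shoulder is back at the height I measured at the start, 0.2145 m.
- **Bystanders:** by eye in the final scene picture they look unmoved. I did not measure their positions.
- **Gripper:** it is open and clear, about 10 cm above the blank.

**What disagreed:**
- The cameras differed from each other by 2 to 4 mm in x.
- While the blank was held on the hook I saw sideways forces of about 1 N before letting go and 2.4 N after gripping it again. They went away on release and on lift-off, so I took them to be friction at the hook.
- I had no direct reading of the hook's speed.

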